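# Weigh a fired tile on the hand scale and lean it on the cooling brick

## Robot

A 6-joint arm with a two-finger parallel gripper is mounted at the origin on the work surface. World frame = base frame: x ahead of the robot, y to its left, z up, the work surface at z = 0. Lengths are in m, angles in rad, forces in N, time in s.
With the tool pointing down it reaches from about 0.425 to 0.95 m from the base axis. Payload 14.7 kg.
Tool frame: the origin (TCP) lies at the very end of the fingers, on their centre line; the grasp point (between the pads) lies 19 mm behind it; z points along the fingers, y is the direction in which the jaws open and shut (so a half turn about z gives the same grasp; the last joint's range is limited). The gripper opens to 85 mm and grips with 20 to 120 N. Pads are 22 mm wide; open, the fingers measure 114 mm over their backs; the gripper's body (76 mm by 85 mm) begins 54 mm behind the grasp point. The pads swing forward as they close: fully open they stand 13 mm farther back than shut.
Start: joints at [-1.3, 0.48, 1.596, -0, 1.065, -0.047], TCP at [0.203, -0.617, 0.231] pointing down, gripper open.
Joint ranges: [-2.75, 2.75], [-0.82, 2.05], [0.23, 2.67], [-1.56, 4.7], [0.09, 2.69], [-2.92, 2.92]. Speed limits (rad/s): [1.89, 1.89, 2.39, 3.01, 3.01, 3.01].

## Interface

Orientations are given as a unit quaternion [x, y, z, w].
In Python, from cell import r, viewer, models gives the robot as it stands. The module is installed in compiled form; this text tells all that it offers. Calls block until the motion is done:
- r.goto(position, orientation): joint-space move of the TCP to a pose.
- r.move_linear(position, speed=0.15, orientation=None): straight line of the TCP; orientation=None keeps the orientation; speed is the mean speed in m/s.
- r.move_joints(angles): joint-space move.
- r.command_gripper(opening, grasp_force=None): finger opening in m; grasp_force is the grip in N (None keeps the last); returns when the fingers have stopped.
- r.wait(seconds).
- r.inverse_kinematics(position, orientation): joint angles nearest the present ones, or None.
- r.get_state(): the state.
- viewer.capture(name): name is "side" or "top" or "wrist"; returns a dict with "color" (420x560x3 uint8, blue, green, red), "vfov" (degrees; the focal length in pixels is half the picture's height over the tangent of half this angle, whatever the lens; pixels are square), "cx", "cy" (the principal point, pixels), "k1" (the pictures are not rectified: a ray, as slopes to the right and down, at radius r is drawn at 1 + k1 r^2 times it, then the intrinsics apply), "camera_from_world" (4x4, takes a point from world to camera coordinates). Camera axes: x right, y down, z forward; pixel columns grow to the right and rows downward; lengths in m; the calibration is good to about 2 mm. A picture is of the moment at which its call begins. There is no depth.
A pose or a line that the arm cannot do raises r.IKError and nothing moves.
- r.finish_job(): hands the job in, once; it reports no verdict.
Trained networks look in a picture, given as the dict that the camera call returned (one of the last four; its "shot" number tells which), for a name from the list of things; names that differ only in an ending like _2 or _b are one class to them, and where a whole thing is asked for, a point or a joint stands for the part that bears it (a point fixed in the world has none). Each returns a list of dicts, best first, with "p" (0 to 1); they miss things now and then, are a little off and sometimes report something else, mostly with a low value. They report only what shows in the picture. A call takes as long as a camera call. They do not tell look-alikes from the thing itself.
- models.recognise(picture, name): "extent" ([centre column, centre row, width, height] in pixels, round what is visible of it).
- models.pinpoint(picture, name): "location" ([column, row] in pixels: a listed point, or the origin of a listed thing).
The state is a dict: "time": time; "joints": joint angles; "joint_velocities": joint speeds; "effort": joint torques, N m; "ee_pos": TCP position; "ee_rot": TCP orientation; "ft_force": force on the tool from outside, world axes, zero at the start; "torque": the same for the moment, N m; "gripper_width": finger opening in m.
Only numpy, scipy, OpenCV 4.12 (cv2) and the standard library are available. Lean on these libraries where they do the work, as an engineer would, in place of code of your own. Each camera call takes 0.05 s, during which the arm holds its last target.

## Task

Take the spring hand scale from its stand, hook the terracotta tile by its wire bail, lift it well clear of the rack and hold it hanging still for two seconds so that its weight can be read. Then, still on the hook, set the tile down without dropping it so that it stands on the bench leaning back against the middle of the yellow-striped long side of the pale firebrick, unhook it and hang the scale back in its stand. Never touch the terracotta tile with the gripper, and leave the other tiles and all the other things where they are.

Things in the scene. Friction and masses are not known exactly. Their poses are not given: they have to be found in the camera images.
- scale: loose spring hand scale, 190 g, hanging upright in the stand. Origin: centre of the aluminium housing's underside; z up, x to the side of the hook's points (when hung: towards the stand's post). Housing 32 (x) by 30 (y) mm, z 0 to 45; orange collar 50 by 66, z 45 to 53; black rubber grip block 40 (x) by 26 (y), z 53 to 98, to be taken from above across its 26 mm. Steel hook below.
- scale_hook (a joint): how far the scale's spring is stretched, in m: 0 (about 1 mm empty), grows downwards to the stop at 0.032; the spring gives 1 mm for every 0.3 N, so the tile stretches it 10 to 17 mm.
- hook_seat (a point): lowest inside point of the hook, on the scale's axis, 52.5 mm (plus stretch) below the housing. Hook: two equal J wires, 5 mm thick, at scale y = -14 and 14. Below the housing, unstretched: cross wire centre at 12 mm; shanks (centre x = -13) from 19 to 48; wire bottoms at 57.5; points (centre x = 13) rise to 39.5 mm. Mouth 21 mm clear between shank and point.
- stand: fixed steel scale stand. Origin on the table under the hung scale; x from the fork's open end to the post. Two level prongs along x at y = -27, 27 mm, 42 clear between, tops at z = 130, from x = -43 to the post (x = 55, top 130). Lips at the open ends stand 6 mm up. Scale hangs with its collar on the prongs (its origin at z = 85): raise it over 8 mm, draw it 70 mm to -x; reverse to hang it up.
- tile_red: terracotta tile to weigh, loose, 0.27 to 0.5 kg: slab 12 mm thick (x), 120 wide (y), 95 high (z), upright in one of the rack's slots. Origin: centre of its underside. A steel wire bail stands on its top edge in the slab's plane: 6 mm wire, legs at y = -32 and 32 mm, cross bar centre 130 mm above the underside, 32 mm clear between slab and bar.
- tile_red_bar (a point): the middle of the cross bar of the terracotta tile's bail (wire centre), 130 mm above its underside.
- tile_white: a white tile with bail of the same shape and size as the terracotta one, in another slot; leave it alone. Origin: centre of its underside.
- tile_blue: a blue tile with bail of the same shape and size as the terracotta one, in another slot; leave it alone. Origin: centre of its underside.
- rack: the fixed tile rack, 190 (x) by 140 (y) mm, with wooden blocks to z = 30 mm and three slots across it (along y) at x = -62, 0 and +62 mm, 17 mm wide, slot floor at z = 8. Origin: centre of its underside. Which tile stands in which slot varies.
- brick: the fixed pale firebrick lying flat, 114 (x) by 230 (y) by 64 mm high; origin: centre of its underside. A yellow stripe runs along the top of its -x long side (face at x = -57 mm): the tile is to lean there, its foot on the bench in front of that face. A darker brick 45 mm high lies against the +x side (x = 57 to 107).
- crucible: pale round cup, radius 30, 50 mm high; origin: underside. Leave alone.
- post_a: white upright cylinder, radius 20, 50 mm high; origin: underside. Leave alone.
- post_b: white upright cylinder, radius 20, 40 mm high; origin: underside. Leave alone.
- jar: amber jar, radius 35, 110 mm high; origin: underside. Leave alone.
- cone_box: small cardboard box 50 by 80 by 35 mm high; origin: underside. Leave alone.
- tongs: dark steel tongs, 260 mm long, lying at the back. Leave alone.
There are look-alikes about, which are no part of the job. Leave any blue or turquoise look-alike of the scale alone. What is shaped like the stand but pink is not meant.

How it is judged:
On the way, in this order (a step that is already met when the one before it is completed fails the run):
1. the terracotta tile hangs still on the scale, its foot at least 50 mm above the bench, for 1 s (height (world z) of tile_red above 0.05 m and value of joint scale_hook above 0.005 m and linear speed of tile_red below 0.03 m/s and contact force between tile_red and scale above 1 N and distance between hook_seat and tile_red_bar below 0.015 m), for 1 s.
2. the tile stands on the bench leaning against the brick's striped side, off the hook (height (world z) of tile_red below 0.008 m and angle between tile_red's own z axis and vertical between 0.12 and 0.55 rad and x of tile_red in the frame of brick between -0.125 and -0.06 m and y of tile_red in the frame of brick between -0.07 and 0.07 m and contact force between tile_red and brick above 0.1 N and x of tile_red_bar in the frame of brick between -0.09 and 0 m and angle between the x axis of tile_red and the x axis of brick, either way round below 0.65 rad and angle between the y axis of tile_red and the y axis of brick, either way round below 0.3 rad and linear speed of tile_red below 0.02 m/s and contact force between tile_red and scale below 0.05 N), for 0.3 s.
At the end, for the whole second after the job is handed in: Tile at rest on the bench, off the hook, leaning back 7 to 31 degrees on the brick's striped side (foot centre 3 to 68 mm out, within 70 mm of its middle, turned under 17 degrees); scale hanging upright and still in its stand, collar flat on both prongs (all of step 2 and x of scale in the frame of stand between -0.02 and 0.035 m and y of scale in the frame of stand between -0.02 and 0.02 m and z of scale in the frame of stand between 0.08 and 0.089 m and angle between scale's own z axis and vertical below 0.1 rad and linear speed of scale below 0.02 m/s); the robot touches nothing.
It fails at once if the gripper or arm touches the terracotta tile (contact force between any of the fingers, the arm and tile_red above 0.3 N).
It fails at once if the terracotta tile is dropped (moves faster than 1 m/s) (linear speed of tile_red above 1 m/s).
It fails at once if another thing is shifted by more than 20 mm (distance of any of tile_white, tile_blue, crucible, post_a, post_b, jar, cone_box, tongs from where it was at the start of the episode above 0.02 m).
It fails at once if another tile, the jar, the crucible or a post is tipped (angle between any of tile_white, tile_blue, crucible, post_a, post_b, jar's own z axis and vertical above 0.35 rad).
It also fails if it takes over 72 s, if anything falls off the work surface, if the arm or the gripper's body presses on something with over 40 N, if the wrist force passes 120 N, or if a joint passes its speed limit or range.

## Working session

There is one attempt and no reset: what is moved stays moved. The work goes in short steps, each a Python script; the robot and the scene stay as the last script left them, time stands still between calls to the robot, and variables do not carry over. Pictures are saved under pics/ and viewed, and the job is handed in when it is done.

```bash
mkdir -p pics
cat > h.py <<'E'
import numpy as np, cv2
from cell import r, viewer, models
def f_of(p): return p["color"].shape[0]/2/np.tan(np.radians(p["vfov"])/2)
def ray(p,uv):
    f=f_of(p); x=(uv[0]-p["cx"])/f; y=(uv[1]-p["cy"])/f
    xu,yu=x,y
    for _ in range(30):
        s=1+p["k1"]*(xu*xu+yu*yu); xu,yu=x/s,y/s
    T=np.array(p["camera_from_world"]); R=T[:3,:3]; t=T[:3,3]
    o=-R.T@t; d=R.T@np.array([xu,yu,1]); return o,d/np.linalg.norm(d)
def proj(p,X):
    T=np.array(p["camera_from_world"]); c=T[:3,:3]@np.array(X)+T[:3,3]
    x,y=c[0]/c[2],c[1]/c[2]; s=1+p["k1"]*(x*x+y*y); f=f_of(p)
    return np.array([x*s*f+p["cx"],y*s*f+p["cy"]])
def atz(p,uv,z):
    o,d=ray(p,uv); return o+d*(z-o[2])/d[2]
def tri(obs):
    A=np.zeros((3,3));b=np.zeros(3)
    for p,uv in obs:
        o,d=ray(p,uv);M=np.eye(3)-np.outer(d,d);A+=M;b+=M@o
    X=np.linalg.solve(A,b)
    return X,[np.linalg.norm(proj(p,X)-uv) for p,uv in obs]
def save(p,n): cv2.imwrite("pics/"+n+".png",p["color"])
E
python3 - <<'E'
from h import *
import pickle
np.set_printoptions(precision=3,suppress=True)
P={}
for c in ["side","top","wrist"]:
    p=viewer.capture(c); P[c]=p; save(p,c+"0")
    print(c,p["vfov"],p["cx"],p["cy"],p["k1"],ray(p,(280,210)))
    for n in ["scale","hook_seat","stand","tile_red","tile_red_bar","tile_white","tile_blue","rack","brick","crucible","post_a","jar","cone_box","tongs"]:
        print(n,[(np.round(d["location"],1),round(d["p"],2)) for d in models.pinpoint(p,n)[:3]])
pickle.dump(P,open("P0.pkl","wb"))
print(r.get_state())
E
```

```text
side 49.18242746643721 273.7175341332223 204.4907258876444 0.018733813242996476 (array([0.327, 0.957, 0.76 ]), array([ 0.121, -0.799, -0.589]))
scale [(array([305.9, 292.3]), 0.96), (array([130.1, 346.5]), 0.69), (array([206.5, 284.9]), 0.56)]
hook_seat [(array([305. , 305.3]), 0.7), (array([137.5, 364.3]), 0.5), (array([203.9, 304.1]), 0.39)]
stand [(array([213.6, 319. ]), 0.98), (array([410.5, 357.2]), 0.74)]
tile_red [(array([250.3, 217.3]), 0.75)]
tile_red_bar [(array([251.1, 177.4]), 0.65), (array([230.6, 215.4]), 0.61)]
tile_white [(array([234.1, 217.6]), 0.69), (array([252.2, 179.7]), 0.58)]
tile_blue [(array([209.2, 213.7]), 0.87)]
rack [(array([230.9, 214.4]), 0.55)]
brick [(array([226.2, 215.6]), 0.19)]
crucible [(array([314.2, 201.6]), 0.83), (array([233.9, 213.8]), 0.16)]
post_a [(array([300.7, 237.9]), 0.75), (array([294.6, 273.1]), 0.51)]
jar [(array([168. , 227.2]), 0.69)]
cone_box [(array([157.3, 254.5]), 0.89)]
tongs [(array([200.9, 173.7]), 0.82)]
top 51.078254272564486 276.5253413592914 212.78960300992358 -0.04106142902252936 (array([0.379, 0.076, 1.451]), array([ 
[... 761 characters left out ...]
1050837 -0.06609097086880408 (array([ 0.273, -0.594,  0.375]), array([-0.295, -0.073, -0.953]))
scale []
hook_seat []
stand []
tile_red []
tile_red_bar []
tile_white []
tile_blue []
rack []
brick []
crucible []
post_a []
jar []
cone_box []
tongs []
{'time': 2.25, 'joints': array([-1.3  ,  0.48 ,  1.596, -0.   ,  1.065, -0.047]), 'joint_velocities': array([ 0.001, -0.   , -0.001,  0.001, -0.   , -0.001]), 'effort': array([ -0.   , -95.048, -43.064,  -0.   ,   0.001,   0.   ]), 'ee_pos': array([ 0.203, -0.617,  0.231]), 'ee_rot': array([ 0.987,  0.158, -0.   ,  0.   ]), 'ft_force': array([ 0.81 , -0.154,  0.307]), 'torque': array([-0.046,  0.034,  0.016]), 'gripper_width': 0.08525146831881997}
```

View pics/side0.png

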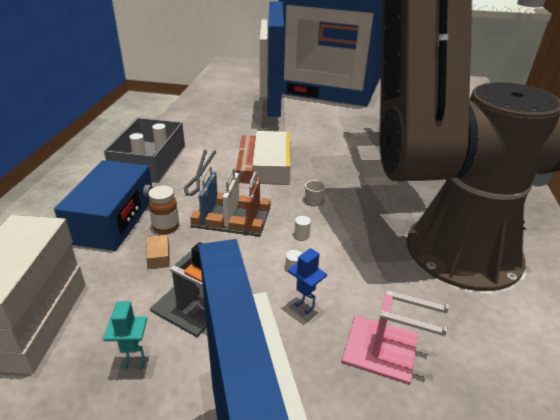

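View pics/top0.png

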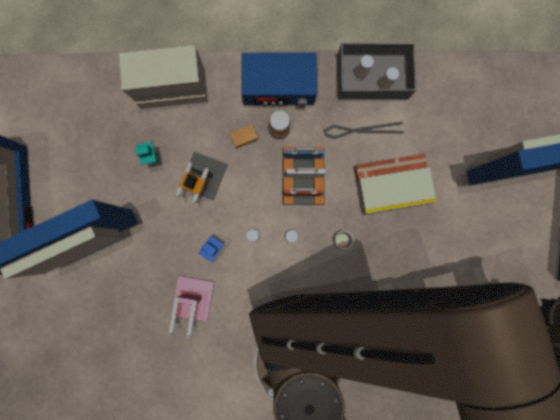

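Run:
```python
import cv2
a=cv2.imread("pics/top0.png")[110:270,130:330]; cv2.imwrite("pics/t0a.png",cv2.resize(a,None,fx=4,fy=3.7,interpolation=2))
a=cv2.imread("pics/top0.png")[90:270,270:470]; cv2.imwrite("pics/t0b.png",cv2.resize(a,None,fx=3.3,fy=3.3,interpolation=2))
a=cv2.imread("pics/side0.png")[220:400,80:340]; cv2.imwrite("pics/s0a.png",cv2.resize(a,None,fx=3,fy=3,interpolation=2))
a=cv2.imread("pics/side0.png")[110:290,180:420]; cv2.imwrite("pics/s0b.png",cv2.resize(a,None,fx=3.3,fy=3.3,interpolation=2))
```

```text
(no output)
```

View pics/t0a.png

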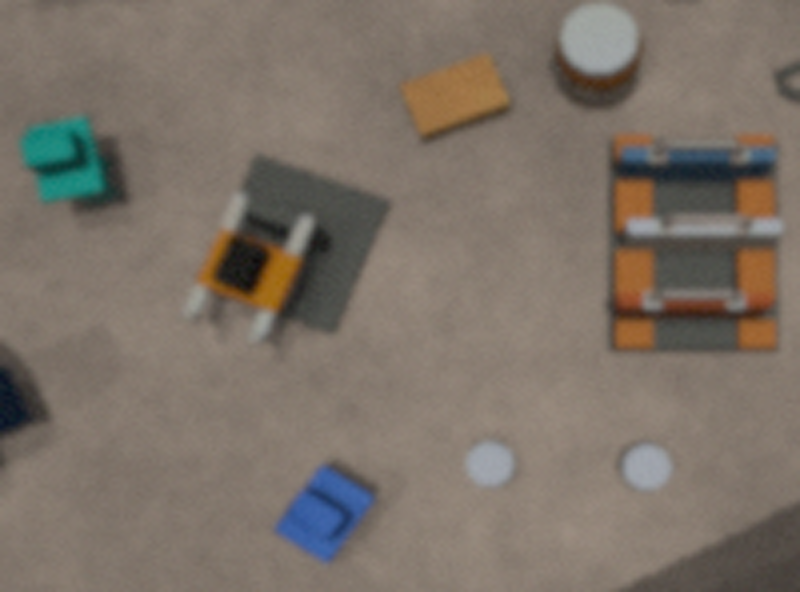

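View pics/t0b.png

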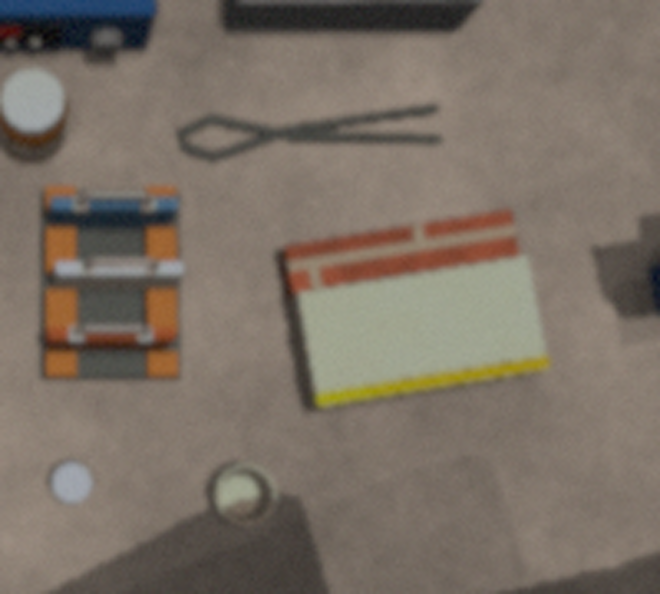

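View pics/s0a.png

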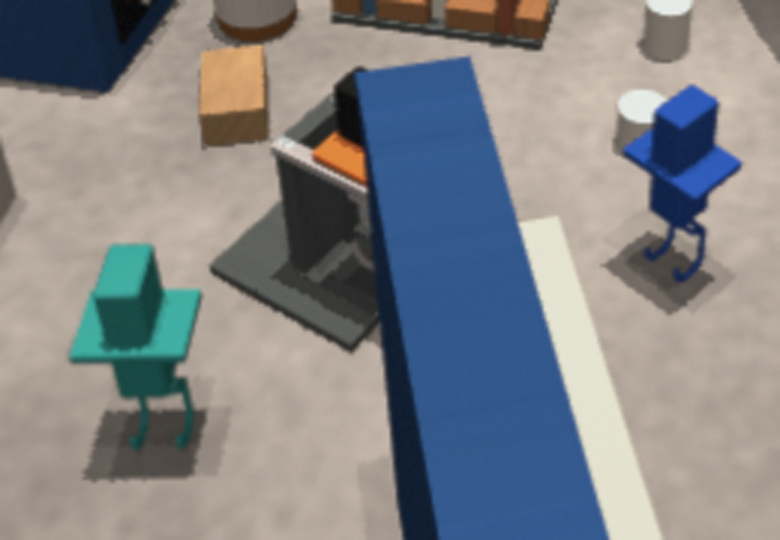

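View pics/s0b.png

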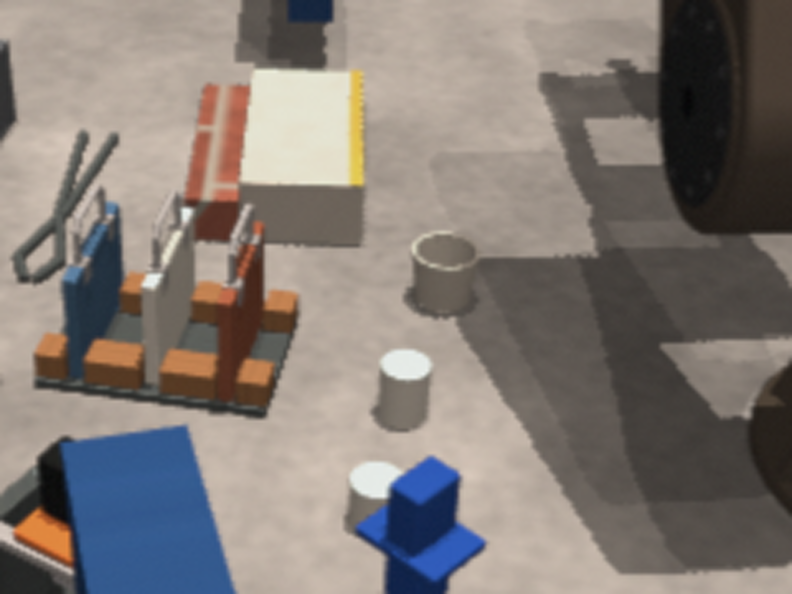

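Run:
```python
from h import *
import pickle
np.set_printoptions(precision=4,suppress=True)
P=pickle.load(open("P0.pkl","rb")); t=P["top"]; s=P["side"]
A=lambda u,v:(130+u/4,110+v/3.7)
B=lambda u,v:(270+u/3.3,90+v/3.3)
print("grip top",atz(t,A(241,265),.183))
print("collar corners",[atz(t,A(*c),.138)[:2] for c in [(218,230),(305,262),(290,315),(200,282)]])
print("lips",[atz(t,A(*c),.133)[:2] for c in [(197,312),(262,335)]])
print("prong post",[atz(t,A(*c),.130)[:2] for c in [(238,200),(303,222)]])
print("rack corners",[atz(t,A(*c),.03)[:2] for c in [(613,135),(776,138),(776,349),(612,349)]])
print("red bar",atz(t,(307.1,188.8),.138))
print("red tile ends top",[atz(t,A(*c),.103)[:2] for c in [(616,300),(772,300)]])
print("blue ends",[atz(t,A(*c),.103)[:2] for c in [(622,155),(777,155)]])
print("white ends",[atz(t,A(*c),.103)[:2] for c in [(626,227),(782,227)]])
print("yellow edge",[atz(t,B(*c),.064)[:2] for c in [(317,405),(549,368)]], "back",[atz(t,B(*c),.064)[:2] for c in [(299,291),(528,256)]])
print("crucible",atz(t,(342.5,239),.05),"jar",atz(t,(279,121),.11),"posts",atz(t,(252.5,235.5),.05),atz(t,(291.5,236),.05), "bluescale",atz(t,(211,248),.1))
print("box",atz(t,(244,136),.035))
print("door corner", tri([(t,(97,203)),(s,(205,247))]),tri([(t,(135,215)),(s,(240,241))]),tri([(t,(135,215)),(s,(205,247))]),tri([(t,(97,203)),(s,(240,241))]))
print("bar tri",tri([(t,(307.1,188.8)),(s,(251.1,177.4))]))
```

```text
grip top [0.5643 0.3204 0.183 ]
collar corners [array([0.5998, 0.3467]), array([0.573 , 0.2808]), array([0.5296, 0.2919]), array([0.5571, 0.3599])]
lips [array([0.5332, 0.363 ]), array([0.514 , 0.3137])]
prong post [array([0.6259, 0.3334]), array([0.6073, 0.2838])]
rack corners [array([0.7008, 0.0457]), array([ 0.6974, -0.0881]), array([ 0.5094, -0.0852]), array([0.5102, 0.048 ])]
red bar [ 0.5467 -0.0228  0.138 ]
red tile ends top [array([0.5445, 0.046 ]), array([ 0.5438, -0.0745])]
blue ends [array([0.6671, 0.0404]), array([ 0.6665, -0.0803])]
white ends [array([0.606 , 0.0378]), array([ 0.6053, -0.0832])]
yellow edge [array([ 0.4786, -0.2146]), array([ 0.513 , -0.4411])] back [array([ 0.5893, -0.1996]), array([ 0.6226, -0.4243])]
crucible [ 0.3962 -0.1404  0.05  ] jar [0.7633 0.0599 0.11  ] posts [0.4094 0.1463 0.05  ] [0.4069 0.0221 0.05  ] bluescale [0.3708 0.2712 0.1   ]
box [0.7353 0.174  0.035 ]
door corner (array([0.4887, 0.5201, 0.3626]), [np.float64(1.0504036315114682), np.float64(2.0084033591555595)]) (array([0.462 , 0.44  , 0.3116]), [np.float64(1.1657016734072934), np.float64(2.0133296617766363)]) (array([0.4875, 0.4506, 0.3014]), [np.float64(10.881758572471872), np.float64(19.108650672345465)]) (array([0.4658, 0.5111, 0.3739]), [np.float64(7.854360034414534), np.float64(14.81367677203526)])
bar tri (array([ 0.5509, -0.023 ,  0.1292]), [np.float64(1.0244337037599176), np.float64(1.2050253669399125)])
```

```bash
cat >> h.py <<'E'
def q(psi): return [float(np.cos(psi/2)),float(np.sin(psi/2)),0.,0.]
E
python3 - <<'E'
from h import *
np.set_printoptions(precision=4,suppress=True)
print(r.inverse_kinematics([0.555,0.322,0.32],q(-.31)))
r.goto([0.555,0.322,0.32],q(-.31))
import pickle
P={}
for c in ["wrist","top","side"]:
    P[c]=viewer.capture(c); save(P[c],c+"1")
pickle.dump(P,open("P1.pkl","wb"))
s=r.get_state();print(s["time"],s["joints"],s["ee_pos"])
w=P["wrist"]
for n in ["scale","stand","hook_seat"]: print(n,[(np.round(d["location"],1),round(d["p"],2)) for d in models.pinpoint(w,n)[:3]])
E
```

```text
[ 0.4785  0.3974  1.5066 -0.      1.2376  2.3593]
5.9083 [ 0.4778  0.3974  1.5067 -0.      1.2375  2.3592] [0.5552 0.3216 0.32  ]
scale [(array([140.2, 120.9]), 0.82), (array([362.6, 280.1]), 0.66), (array([279.2, 159.2]), 0.61)]
stand []
hook_seat [(array([156.7, 123.9]), 0.71), (array([350.4, 266.1]), 0.46), (array([278.7, 164.6]), 0.44)]
```

View pics/wrist1.png

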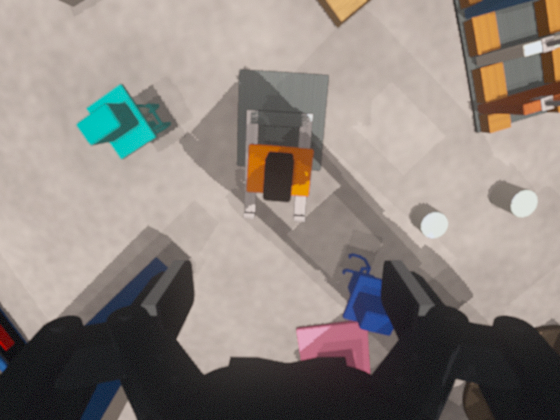

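View pics/side1.png

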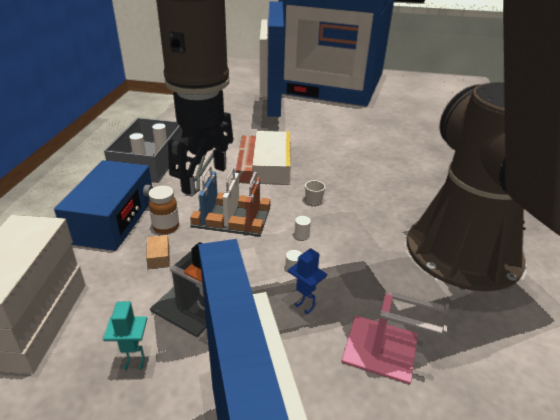

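View pics/top1.png

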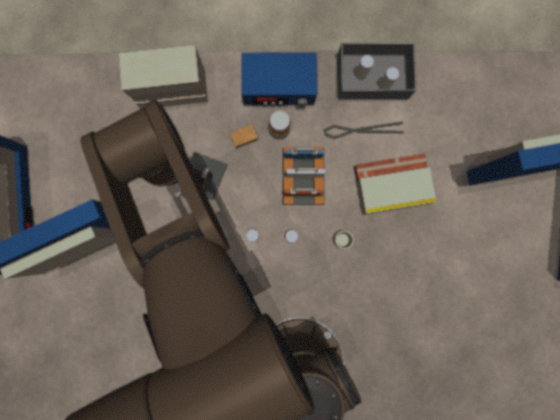

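Run:
```python
from h import *
import pickle
np.set_printoptions(precision=4,suppress=True)
P=pickle.load(open("P1.pkl","rb"));w=P["wrist"]
a=w["color"][60:230,200:360]; cv2.imwrite("pics/w1a.png",cv2.resize(a,None,fx=3.5,fy=3.5,interpolation=2))
print(r.get_state()["ft_force"])
print(ray(w,(280,210)))
for X in [(0.5643,0.3204,.183),(0.5643,0.3204,.138)]: print(proj(w,X))
```

```text
[1.3685 0.1687 0.862 ]
(array([0.6255, 0.2997, 0.4638]), array([-0.2819,  0.1139, -0.9526]))
[286.0561 183.5207]
[286.2062 173.6555]
```

View pics/w1a.png

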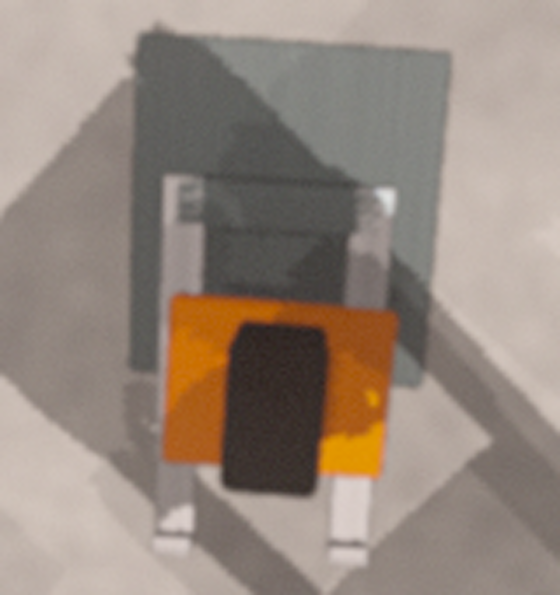

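```bash
cat > fit1.py <<'E'
from h import *
import pickle
from scipy.optimize import least_squares
np.set_printoptions(precision=4,suppress=True)
P=pickle.load(open("P1.pkl","rb"));w=P["wrist"]
C=lambda u,v:np.array((200+u/3.5,60+v/3.5))
pts=[((172,293),(.025,.033,.138)),((398,312),(.025,-.033,.138)),((383,477),(-.025,-.033,.138)),((163,460),(-.025,.033,.138))]
for c,_ in pts: print(atz(w,C(*c),.138))
def res(p,pts):
    c,s=np.cos(p[2]),np.sin(p[2])
    return np.concatenate([proj(w,(p[0]+c*X[0]-s*X[1],p[1]+s*X[0]+c*X[1],X[2]))-C(*u) for u,X in pts])
o=least_squares(res,[.56,.32,-.31],args=(pts,)); print("scale",o.x,o.fun)
# grip block top corners: front
g=[((223,487),(-.02,.013,.183)),((315,494),(-.02,-.013,.183))]
print([ (res(o.x,g))])
st=[((163,175),(.0586,.0325,.13)),((396,188),(.0586,-.0325,.13)),((155,534),(-.043,.0325,.136)),((367,545),(-.043,-.0325,.136))]
for c,X in st: print(atz(w,C(*c),X[2]))
E
python3 fit1.py
```

```text
[0.6046 0.3464 0.138 ]
[0.5797 0.2864 0.138 ]
[0.534  0.3046 0.138 ]
[0.5591 0.3655 0.138 ]
scale [ 0.5693  0.3257 -0.391 ] [-0.4659 -0.2391  0.646  -0.3734 -0.0098  0.3721 -0.1759  0.3294]
[array([-1.0428,  1.3781,  1.2973,  1.5908])]
[0.6364 0.3388 0.13  ]
[0.6126 0.2766 0.13  ]
[0.5374 0.3762 0.136 ]
[0.5143 0.3155 0.136 ]
```

Run:
```python
from h import *
np.set_printoptions(precision=4,suppress=True)
Q=q(-.385); x,y=.5682,.3255
r.move_linear([x,y,.24],speed=.15,orientation=Q)
r.move_linear([x,y,.1435],speed=.1)
r.command_gripper(0.02,80)
s=r.get_state();print(s["time"],s["ee_pos"],s["gripper_width"],s["ft_force"],s["torque"])
r.move_linear([x,y,.165],speed=.05)
s=r.get_state();print(s["time"],s["gripper_width"],s["ft_force"],s["torque"])
p=viewer.capture("wrist");save(p,"wrist2")
p=viewer.capture("side");save(p,"side2")
```

```text
8.45 [0.5684 0.3256 0.1438] 0.02547824059549141 [-0.6547 -0.096   4.8372] [-0.1378  0.1896 -0.0173]
9.0333 0.02523024243410802 [-1.151  -0.2838 -2.4016] [ 0.0197  0.0122 -0.0401]
```

View pics/wrist2.png

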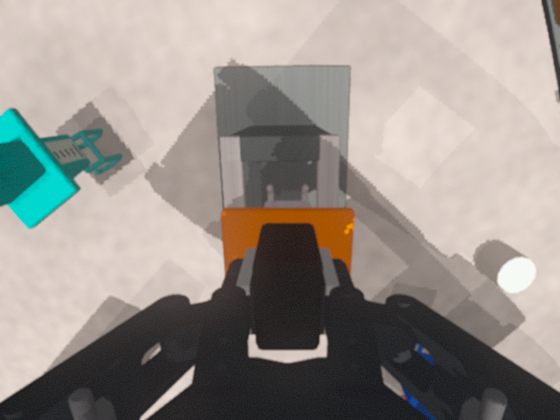

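View pics/side2.png

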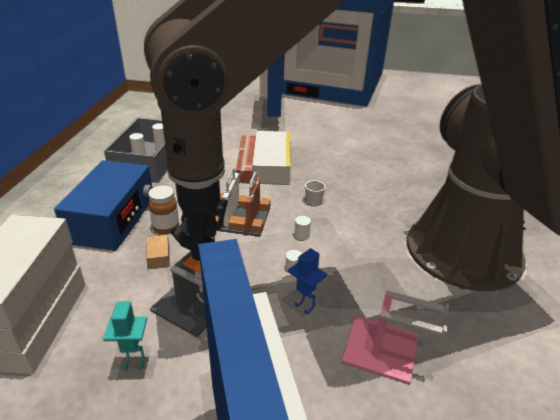

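Run:
```python
from h import *
import pickle
np.set_printoptions(precision=4,suppress=True)
x,y=.5682,.3255
r.move_linear([x,y,.295],speed=.2)
r.goto([.49,-.021,.295],q(-.006))
P={}
for c in ["wrist","top","side"]:
    P[c]=viewer.capture(c); save(P[c],c+"3")
    for n in ["tile_red_bar","hook_seat","tile_red"]: print(c,n,[(np.round(d["location"],1),round(d["p"],2)) for d in models.pinpoint(P[c],n)[:3]])
pickle.dump(P,open("P3.pkl","wb"))
s=r.get_state();print(s["time"],s["joints"],s["ee_pos"],s["gripper_width"],s["ft_force"],s["torque"])
```

```text
wrist tile_red_bar [(array([278. , 132.5]), 0.68)]
wrist hook_seat [(array([ 93.9, 248.7]), 0.74), (array([278.5, 120.6]), 0.65), (array([278.3, 129.4]), 0.53)]
wrist tile_red [(array([279. , 122.2]), 0.88)]
top tile_red_bar []
top hook_seat [(array([153.8, 160.3]), 0.37)]
top tile_red []
side tile_red_bar [(array([251.1, 173.9]), 0.85)]
side hook_seat [(array([273.9, 162.3]), 0.57), (array([134.4, 361.9]), 0.55), (array([306. , 306.6]), 0.54)]
side tile_red [(array([251.3, 216.4]), 0.75), (array([302.4, 236.3]), 0.2)]
11.8667 [-0.1046  0.1884  1.8702 -0.      1.0829  1.4722] [ 0.49  -0.021  0.295] 0.024946217964178573 [-0.1084 -0.1751 -1.1788] [-0.0454 -0.0397  0.0127]
```

View pics/wrist3.png

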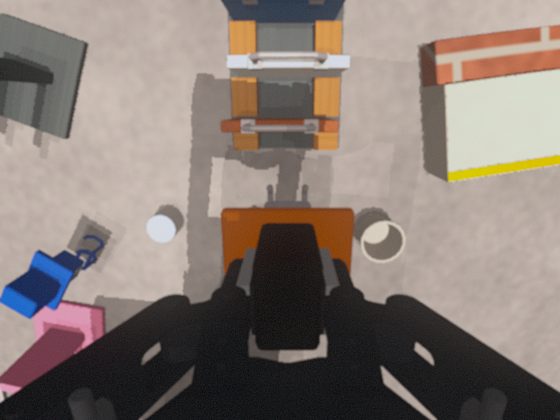

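View pics/side3.png

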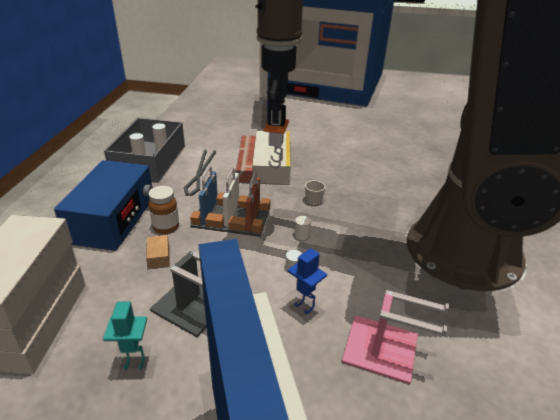

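View pics/top3.png

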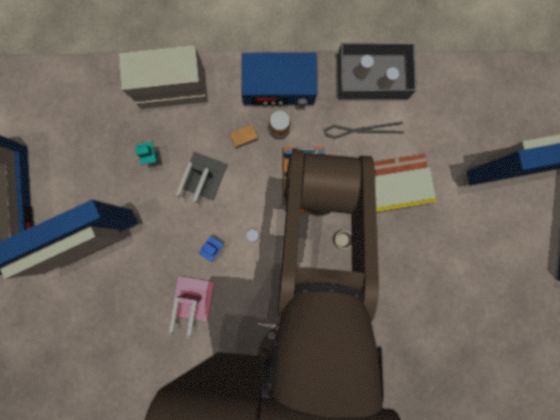

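Run:
```python
from h import *
import pickle
np.set_printoptions(precision=4,suppress=True)
P=pickle.load(open("P3.pkl","rb"));w=P["wrist"];s=P["side"]
a=w["color"][100:220,210:360]; cv2.imwrite("pics/w3a.png",cv2.resize(a,None,fx=5,fy=5,interpolation=2))
a=s["color"][110:240,190:310]; cv2.imwrite("pics/s3a.png",cv2.resize(a,None,fx=4.6,fy=4.6,interpolation=2))
```

```text
(no output)
```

View pics/w3a.png

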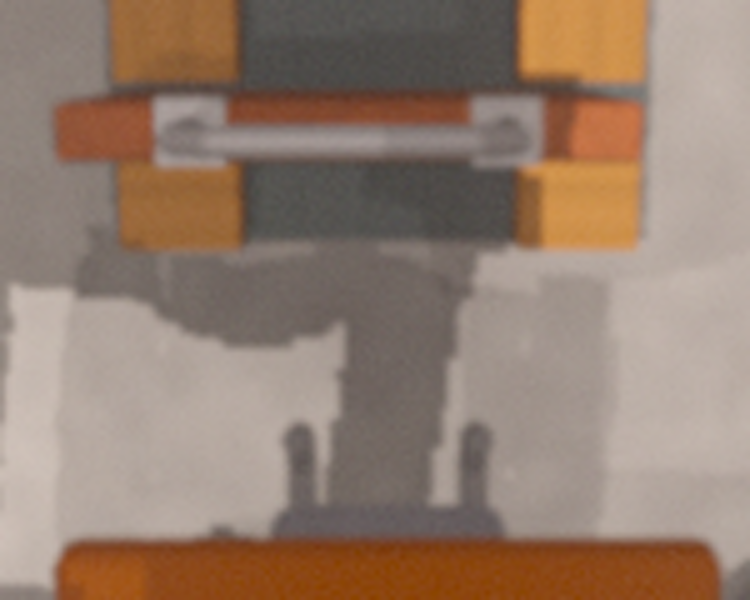

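View pics/s3a.png

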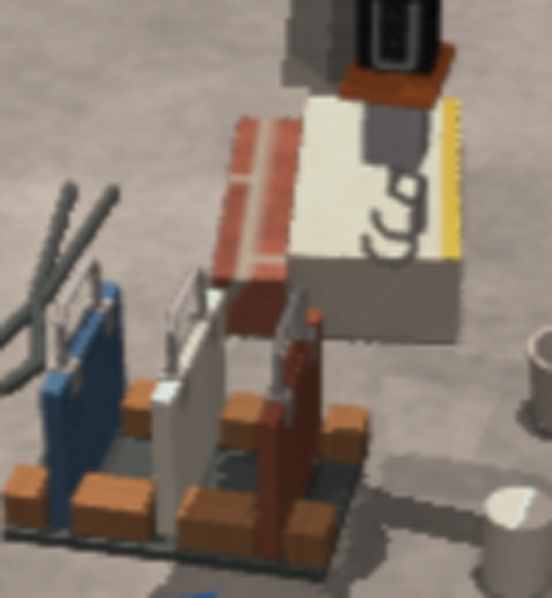

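Run:
```python
from h import *
import pickle
np.set_printoptions(precision=4,suppress=True)
P=pickle.load(open("P3.pkl","rb"));w=P["wrist"];s=P["side"]
C=lambda u,v:(210+u/5,100+v/5)
S=lambda u,v:(190+u/4.6,110+v/4.6)
print("bar mid",atz(w,C(347,138),.138),"ends",atz(w,C(200,137),.138),atz(w,C(495,138),.138))
print("slab",[atz(w,C(*c),.103)[:2] for c in [(57,103),(57,160),(643,97),(643,158)]], atz(w,C(350,128),.103))
print("tri",tri([(w,C(347,138)),(s,(251.1,173.9))]),tri([(w,C(347,138)),(s,S(292,305))]))
print("hook pts at z",[atz(w,C(*c),.295-.0585-.0405)for c in [(298,440),(476,440)]])
W=lambda u,v:(u,v)
print("proj top of points expected",[proj(w,(.503,-.021+e,.295-.0585-.0405)) for e in (.014,-.014)], [C(298,430),C(476,430)])
print("proj side seat", proj(s,(.49,-.021,.295-.0585-.0535)), "hooks bottoms",[proj(s,(.49,-.021+e,.295-.0585-.0585)) for e in (.014,-.014)],S(385,260),S(400,235))
print("proj side pts tops",[proj(s,(.503,-.021+e,.295-.0585-.0405)) for e in (.014,-.014)],S(367,240),S(377,213))
print("collar corners",[proj(s,(.49+a,-.021+b,.295-.0585+.053)) for a in(.025,-.025) for b in (.033,-.033)],S(340,93),S(455,47))
B=lambda u,v:(u,v)
print("brick",[atz(w,c,.064)[:2] for c in [(449,181),(445,84)]],"yellow2",atz(w,(560,160),.064))
```

```text
bar mid [ 0.5472 -0.0129  0.138 ] ends [0.5476 0.0139 0.138 ] [ 0.547  -0.0399  0.138 ]
slab [array([0.5527, 0.0467]), array([0.5413, 0.0473]), array([ 0.5531, -0.072 ]), array([ 0.5409, -0.0724])] [ 0.5472 -0.0127  0.103 ]
tri (array([ 0.5496, -0.0126,  0.1468]), [np.float64(2.290465328138112), np.float64(0.7813871946595339)]) (array([ 0.5464, -0.0132,  0.1395]), [np.float64(0.9392119774127538), np.float64(0.3278796762386944)])
hook pts at z [array([ 0.5048, -0.0062,  0.196 ]), array([ 0.5046, -0.0337,  0.196 ])]
proj top of points expected [array([270.6945, 190.2569]), array([306.8408, 190.0491])] [(269.6, 186.0), (305.2, 186.0)]
proj side seat [275.8897 162.3951] hooks bottoms [array([274.8386, 166.9507]), array([276.8291, 161.3728])] (273.69565217391306, 166.52173913043478) (276.95652173913044, 161.08695652173913)
proj side pts tops [array([269.7814, 160.0363]), array([271.8859, 154.5509])] (269.7826086956522, 162.17391304347825) (271.95652173913044, 156.30434782608697)
collar corners [array([263.7304, 128.1476]), array([269.148 , 116.2912]), array([285.1537, 130.3048]), array([289.5789, 118.2712])] (263.9130434782609, 130.2173913043478) (288.9130434782609, 120.21739130434783)
brick [array([ 0.4803, -0.2147]), array([ 0.5911, -0.1962])] yellow2 [ 0.5069 -0.3543  0.064 ]
```

Run:
```python
from h import *
import pickle
np.set_printoptions(precision=4,suppress=True)
r.move_linear([.488,-.013,.228],speed=.12,orientation=q(-.006))
P={}
for c in ["wrist","side"]:
    P[c]=viewer.capture(c); save(P[c],c+"4")
pickle.dump(P,open("P4.pkl","wb"))
w=P["wrist"];s=P["side"]
a=w["color"][60:220,190:370]; cv2.imwrite("pics/w4a.png",cv2.resize(a,None,fx=4,fy=3.7,interpolation=2))
a=s["color"][110:240,220:320]; cv2.imwrite("pics/s4a.png",cv2.resize(a,None,fx=4.6,fy=4.6,interpolation=2))
print(r.get_state()["time"])
```

```text
12.6833
```

View pics/w4a.png

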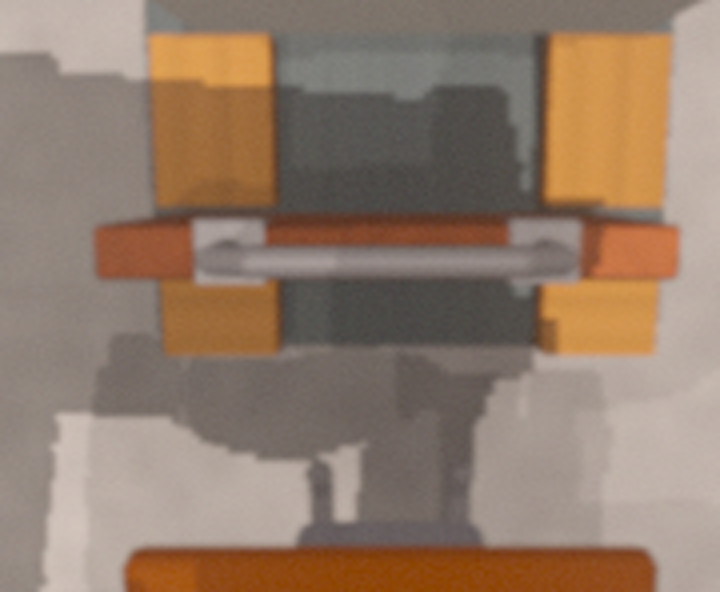

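View pics/s4a.png

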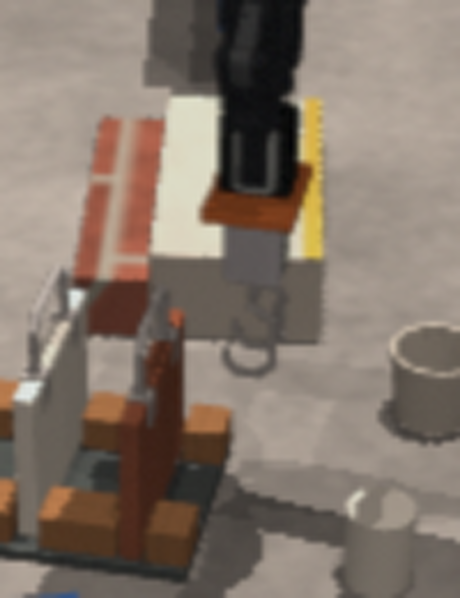

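Run:
```python
from h import *
import pickle
np.set_printoptions(precision=4,suppress=True)
P=pickle.load(open("P4.pkl","rb"));s=P["side"]
def aty(p,uv,y):
    o,d=ray(p,uv);return o+d*(y-o[1])/d[1]
S=lambda u,v:(220+u/4.6,110+v/4.6)
print(aty(s,S(250,377),.001),"pt",aty(s,S(228,346),.001))
print("bar near leg top/far", aty(s,S(143,325),.019),aty(s,S(160,290),-.045), "slab top corner near front",aty(s,S(142,405),.047),aty(s,S(183,312),-.073))
```

```text
[0.4883 0.001  0.1091] pt [0.501  0.001  0.1278]
bar near leg top/far [0.5445 0.019  0.1467] [ 0.5492 -0.045   0.1298] slab top corner near front [0.539 0.047 0.114] [ 0.5416 -0.073   0.0989]
```

Run:
```python
from h import *
import pickle
np.set_printoptions(precision=4,suppress=True)
r.move_linear([.547,-.013,.228],speed=.06)
s=r.get_state();print(s["time"],s["ee_pos"],s["ft_force"],s["torque"])
P={}
for c in ["wrist","side"]:
    P[c]=viewer.capture(c); save(P[c],c+"5")
a=P["wrist"]["color"][60:220,190:370]; cv2.imwrite("pics/w5a.png",cv2.resize(a,None,fx=4,fy=3.7,interpolation=2))
a=P["side"]["color"][110:240,200:300]; cv2.imwrite("pics/s5a.png",cv2.resize(a,None,fx=4.6,fy=4.6,interpolation=2))
```

```text
13.8167 [ 0.5466 -0.013   0.228 ] [-0.4261 -0.4413 -0.889 ] [-0.036   0.0083  0.0287]
```

View pics/w5a.png

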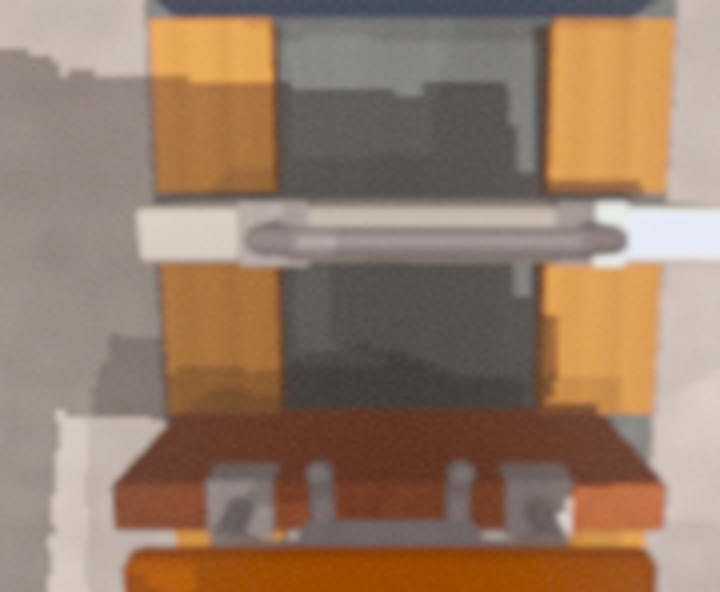

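View pics/s5a.png

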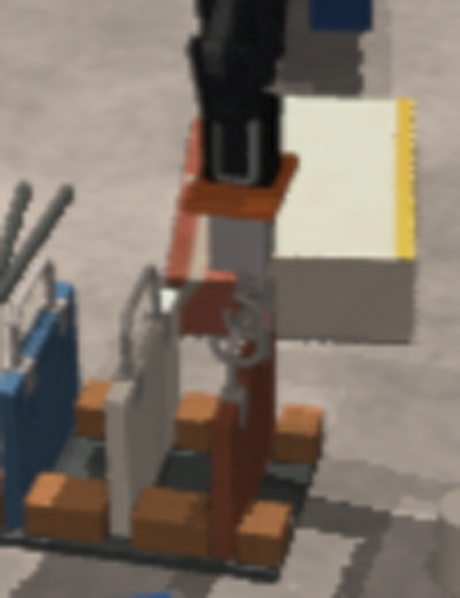

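The hook points are under the bar, centred between the bail legs (wrist crop: points at u 320 and 460, legs at 240 and 540). I'll lift now.

Run:
```python
from h import *
np.set_printoptions(precision=4,suppress=True)
def st():
    s=r.get_state();print(round(s["time"],2),s["ee_pos"],s["gripper_width"],s["ft_force"],s["torque"])
r.move_linear([.547,-.013,.262],speed=.03); st()
p=viewer.capture("side");save(p,"side6")
r.move_linear([.547,-.013,.385],speed=.06); st()
P={}
for c in ["wrist","side"]:
    P[c]=viewer.capture(c); save(P[c],c+"7")
st()
```

```text
15.2 [ 0.5468 -0.013   0.2617] 0.02504863086451774 [-0.4763  0.8954 -6.6992] [-0.052   0.003   0.0224]
17.45 [ 0.5469 -0.013   0.3848] 0.025264587522079204 [ 1.2944 -0.6252 -6.0355] [-0.0217 -0.0558  0.023 ]
17.55 [ 0.5469 -0.013   0.3848] 0.025291473649142457 [-0.2761 -0.0682 -6.147 ] [-0.0191 -0.0017  0.0331]
```

View pics/side7.png

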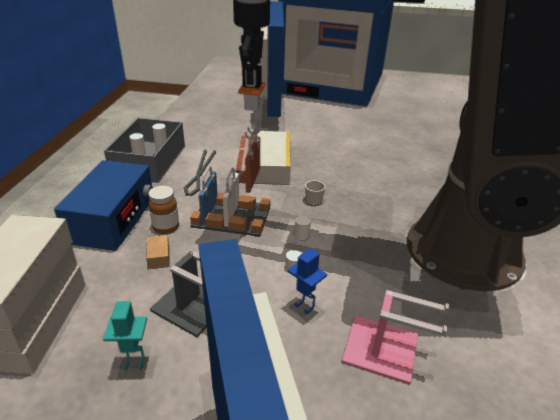

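View pics/wrist7.png

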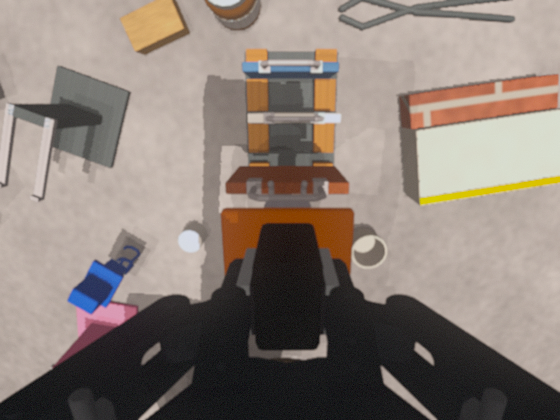

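Run:
```python
from h import *
import pickle
np.set_printoptions(precision=4,suppress=True)
P={}
P["side_a"]=viewer.capture("side")
r.wait(1.2);
P["side_b"]=viewer.capture("side"); r.wait(1.1)
for c in ["wrist","side","top"]:
    P[c]=viewer.capture(c)
d=lambda a,b:np.abs(P[a]["color"][120:210,200:300].astype(int)-P[b]["color"][120:210,200:300]).mean()
print("diff",d("side_a","side_b"),d("side_b","side"))
pickle.dump(P,open("P8.pkl","wb"))
s=r.get_state();print(s["time"],s["ft_force"],s["torque"])
a=P["side"]["color"][70:200,210:310]; cv2.imwrite("pics/s8a.png",cv2.resize(a,None,fx=4.6,fy=4.6,interpolation=2))
a=P["wrist"]["color"][60:220,395:560]; cv2.imwrite("pics/w8a.png",cv2.resize(a,None,fx=4,fy=3.7,interpolation=2))
```

```text
diff 0.6477407407407407 0.5264814814814814
20.1 [ 0.6931  0.2201 -6.462 ] [-0.0332  0.0167 -0.0272]
```

View pics/s8a.png

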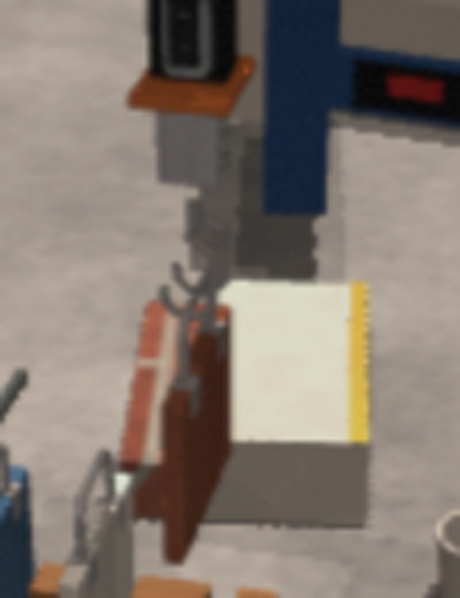

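View pics/w8a.png

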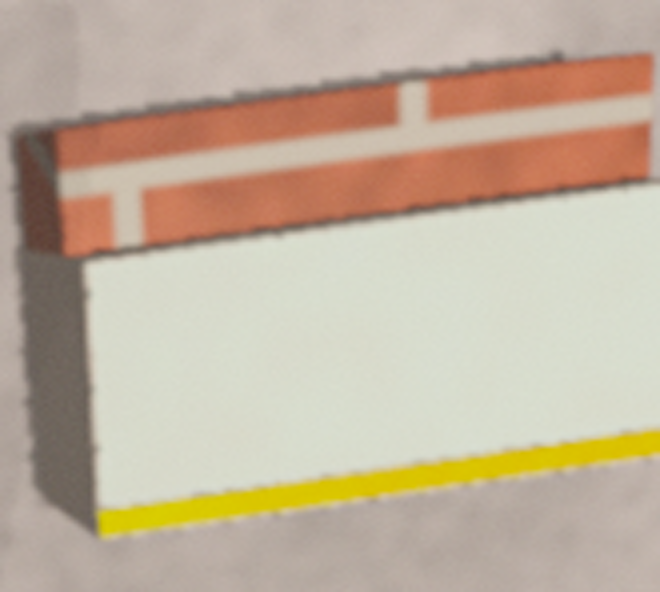

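Run:
```python
from h import *
import pickle
np.set_printoptions(precision=4,suppress=True)
P=pickle.load(open("P8.pkl","rb"));s=P["side"];w=P["wrist"];t=P["top"]
def aty(p,uv,y):
    o,d=ray(p,uv);return o+d*(y-o[1])/d[1]
S=lambda u,v:(210+u/4.6,70+v/4.6)
print("foot",aty(s,S(172,562),.047),"top",aty(s,S(176,395),.047))
W=lambda u,v:(395+u/4,60+v/3.7)
a,b,c,d=[atz(w,W(*k),.064)[:2] for k in [(100,537),(655,457),(87,262),(655,182)]]
print(a,b,c,d)
e=(a-b)/np.linalg.norm(a-b);print("yaw",np.arctan2(-e[0],e[1]), "mid",a-e*.115, "depth",np.linalg.norm(c-a),np.arctan2(*(c-a)[::-1]))
f=(c-d);print(np.arctan2(-f[0],f[1]))
cv2.imwrite("pics/top8.png",t["color"])
```

```text
foot [0.5476 0.047  0.1303] top [0.5441 0.047  0.2324]
[ 0.4793 -0.2138] [ 0.5131 -0.4339] [ 0.5901 -0.1971] [ 0.6244 -0.409 ]
yaw 0.15241432312535724 mid [ 0.4967 -0.3275] depth 0.11204062926382534 0.14955469113133138
0.16080003191937298
```

View pics/top8.png

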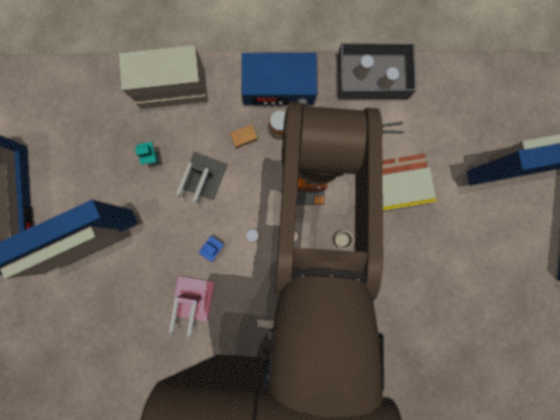

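```bash
cat >> h.py <<'E'
FM=np.array([.4963,-.3277]); BY=.153
bx=np.array([np.cos(BY),np.sin(BY)]); by=np.array([-np.sin(BY),np.cos(BY)])
def bp(xf,yb,z): # xf: distance along brick x from striped face
    v=FM+bx*xf+by*yb; return [float(v[0]),float(v[1]),z]
def st():
    s=r.get_state();print(round(s["time"],2),np.round(s["ee_pos"],4),np.round(s["gripper_width"],4),np.round(s["ft_force"],2),np.round(s["torque"],3)); return s
E
python3 - <<'E'
from h import *
import pickle
np.set_printoptions(precision=4,suppress=True)
print(r.inverse_kinematics(bp(-.026,0,.385),q(BY)))
r.move_linear([.47,-.013,.385],speed=.1)
r.move_linear(bp(-.026,0,.36),speed=.11,orientation=q(BY)); st()
r.wait(.5)
r.move_linear(bp(-.026,0,.275),speed=.06); st()
P={}
for c in ["wrist","side","top"]:
    P[c]=viewer.capture(c); save(P[c],c+"9")
pickle.dump(P,open("P9.pkl","wb"))
st()
E
```

```text
[-0.6666  0.2553  1.558  -0.      1.3282  0.7512]
24.07 [ 0.4707 -0.3314  0.3601] 0.0253 [ 0.18 -0.24 -5.54] [ 0.004 -0.129  0.022]
26.14 [ 0.4708 -0.3318  0.2754] 0.0251 [ 0.47 -0.12 -6.25] [ 0.043 -0.045  0.001]
26.29 [ 0.4707 -0.3317  0.2752] 0.0247 [ 0.01 -0.   -6.64] [0.008 0.005 0.012]
```

View pics/side9.png

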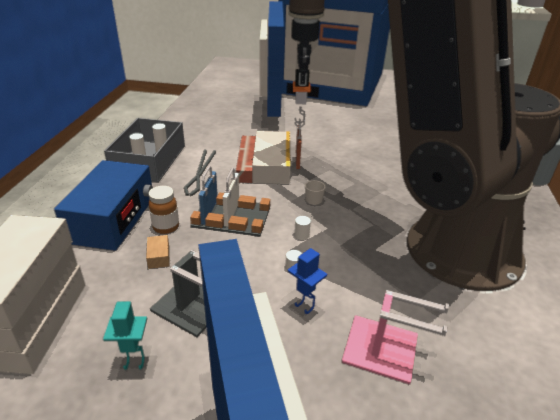

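View pics/wrist9.png

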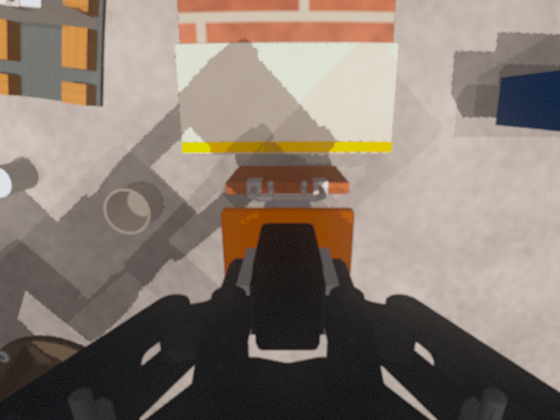

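Run:
```python
from h import *
import pickle
P=pickle.load(open("P9.pkl","rb"));w=P["wrist"]
for u in [(183,153),(391,152)]:
    X=atz(w,u,.064)[:2]; print("edge xf,yb",(X-FM)@bx,(X-FM)@by)
for u in [(228,192),(348,191)]:
    X=atz(w,u,.0205+.095)[:2]; print("tile front top corner",(X-FM)@bx,(X-FM)@by)
for z in [.264,.258,.254,.251,.248]:
    r.move_linear(bp(-.026,0,z),speed=.03); st()
p=viewer.capture("side");save(p,"side10")
cv2.imwrite("pics/s10a.png",cv2.resize(p["color"][80:200,230:340],None,fx=5,fy=5,interpolation=2))
```

```text
edge xf,yb 0.0010870470349561884 0.11571059816598069
edge xf,yb 0.0021961778604403215 -0.11410244083760353
tile front top corner -0.030232382925766212 0.058147638642777444
tile front top corner -0.029224004607859618 -0.05858999291777201
26.81 [ 0.4705 -0.3316  0.2638] 0.0249 [ 0.15 -0.12 -5.31] [ 0.001  0.043 -0.002]
27.16 [ 0.4705 -0.3315  0.2577] 0.025 [-0.62  0.05 -6.03] [ 0.021  0.004 -0.014]
27.44 [ 0.4705 -0.3316  0.2538] 0.0252 [-0.32 -0.27 -6.23] [ 0.015  0.052 -0.058]
27.69 [ 0.4706 -0.3317  0.2509] 0.0255 [-0.28  0.24 -4.62] [-0.009 -0.004 -0.035]
27.94 [ 0.4706 -0.3317  0.2479] 0.0252 [ 0.37 -0.5  -4.61] [0.009 0.069 0.011]
```

View pics/s10a.png

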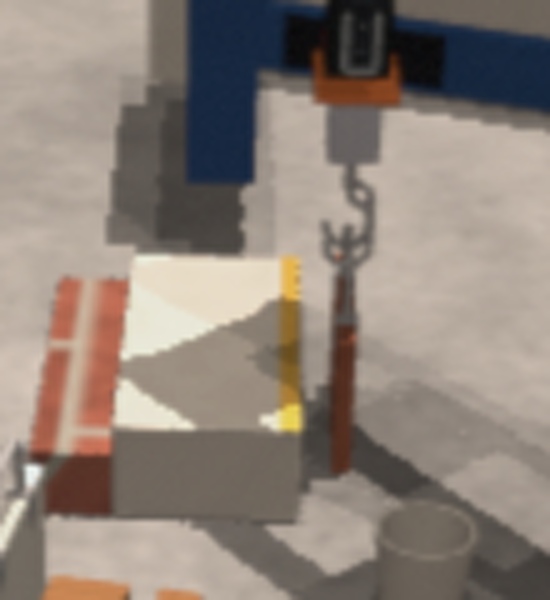

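Run:
```python
from h import *
for xf,z in [(-.015,.2472),(-.004,.2462),(.006,.2448),(.013,.2435)]:
    r.move_linear(bp(xf,0,z),speed=.04); st()
import pickle
P={}
for c in ["wrist","side"]:
    P[c]=viewer.capture(c); save(P[c],c+"11")
pickle.dump(P,open("P11.pkl","wb"))
cv2.imwrite("pics/s11a.png",cv2.resize(P["side"]["color"][80:200,230:340],None,fx=5,fy=5,interpolation=2))
```

```text
28.42 [ 0.4817 -0.3299  0.2471] 0.0254 [ 0.25  0.31 -2.95] [-0.039  0.144 -0.001]
28.84 [ 0.4925 -0.3282  0.2461] 0.0253 [ 0.19  0.31 -4.46] [-0.03   0.047 -0.032]
29.24 [ 0.5024 -0.3267  0.2447] 0.025 [-0.52  0.34 -5.22] [-0.024  0.112 -0.003]
29.57 [ 0.5093 -0.3257  0.2434] 0.0249 [ 0.37 -0.62 -4.45] [-0.054  0.057  0.013]
```

View pics/s11a.png

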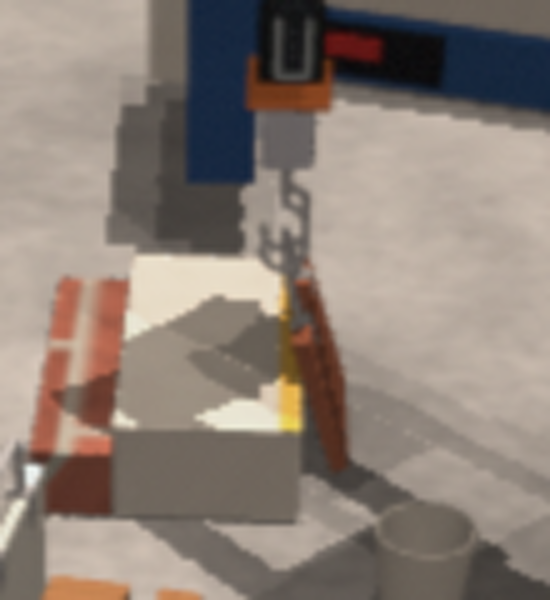

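View pics/wrist11.png

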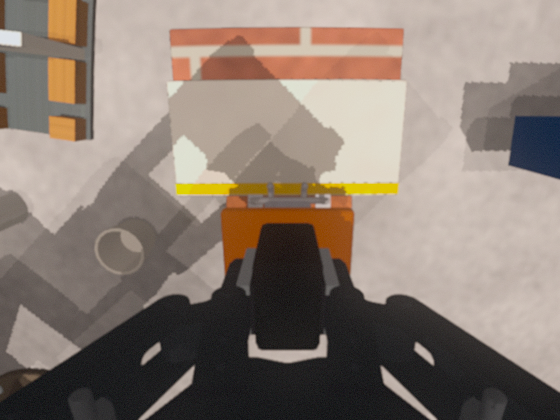

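Run:
```python
from h import *
for xf,z in [(.014,.240),(.015,.236),(.015,.2325)]:
    r.move_linear(bp(xf,0,z),speed=.025); st()
import pickle
P={}
for c in ["wrist","side"]:
    P[c]=viewer.capture(c); save(P[c],c+"12")
pickle.dump(P,open("P12.pkl","wb"))
cv2.imwrite("pics/s12a.png",cv2.resize(P["side"]["color"][100:190,260:320],None,fx=9,fy=6.5,interpolation=2))
cv2.imwrite("pics/w12a.png",cv2.resize(P["wrist"]["color"][160:240,210:370],None,fx=5,fy=5,interpolation=2))
```

```text
29.96 [ 0.5101 -0.3256  0.2399] 0.0251 [-1.07 -0.69 -3.79] [-0.054  0.06  -0.008]
30.27 [ 0.5112 -0.3254  0.2359] 0.0254 [ 0.46  0.08 -1.82] [ 0.021 -0.017  0.021]
30.57 [ 0.511  -0.3253  0.2323] 0.025 [ 0.3   0.47 -1.65] [-0.033 -0.022 -0.022]
```

View pics/s12a.png

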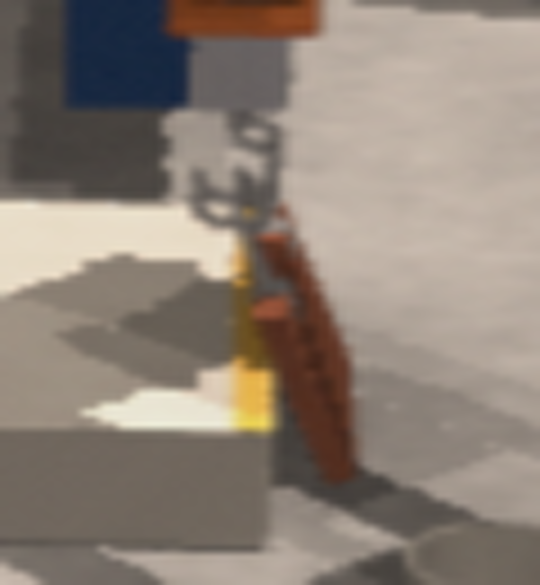

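View pics/w12a.png

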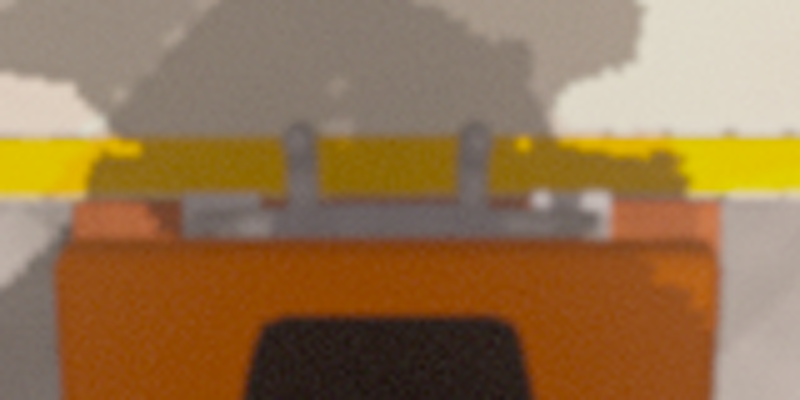

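Run:
```python
from h import *
import pickle
np.set_printoptions(precision=4,suppress=True)
s=pickle.load(open("P12.pkl","rb"))["side"]
S=lambda u,v:(260+u/9,100+v/6.5)
def onb(uv,yb):
    o,d=ray(s,uv); n=np.array([*by,0]); t=(yb-(o[:2]-FM)@by)/(d@n); X=o+t*d
    return (X[:2]-FM)@bx,(X[:2]-FM)@by,X[2]
for n,c,yb in [("top back",(253,308),.06),("top front",(288,308),.06),("bot front",(355,475),.06),("bot back",(333,482),.06),("brick edge near",(272,432),.115),("hook bottom near",(222,232),.014),("hook pt near",(197,195),.014)]:
    print(n,np.array(onb(S(*c),yb)))
```

```text
top back [0.0076 0.06   0.0947]
top front [-0.0042  0.06    0.0951]
bot front [-0.0315  0.06    0.005 ]
bot back [-0.0241  0.06    0.0008]
brick edge near [-0.0002  0.115   0.0606]
hook bottom near [0.019  0.014  0.1103]
hook pt near [0.0282 0.014  0.1293]
```

Run:
```python
from h import *
for xf,z in [(.015,.2255),(.014,.2195)]:
    r.move_linear(bp(xf,0,z),speed=.03); st()
import pickle
P={}
for c in ["wrist","side"]:
    P[c]=viewer.capture(c); save(P[c],c+"13")
pickle.dump(P,open("P13.pkl","wb"))
cv2.imwrite("pics/s13a.png",cv2.resize(P["side"]["color"][100:190,260:320],None,fx=9,fy=6.5,interpolation=2))
cv2.imwrite("pics/w13a.png",cv2.resize(P["wrist"]["color"][160:240,210:370],None,fx=5,fy=5,interpolation=2))
```

```text
31.05 [ 0.511  -0.3253  0.2252] 0.025 [-0.39  0.32 -2.11] [ 0.034  0.004 -0.045]
31.4 [ 0.51   -0.3255  0.2193] 0.025 [-0.26 -0.09 -2.36] [-0.017  0.027 -0.009]
```

View pics/s13a.png

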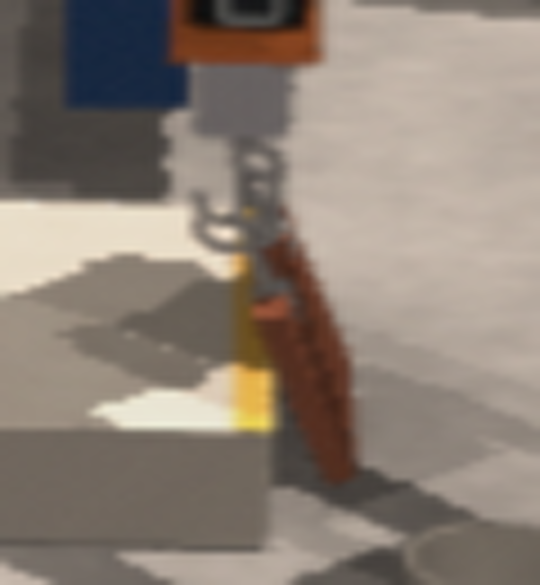

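View pics/w13a.png

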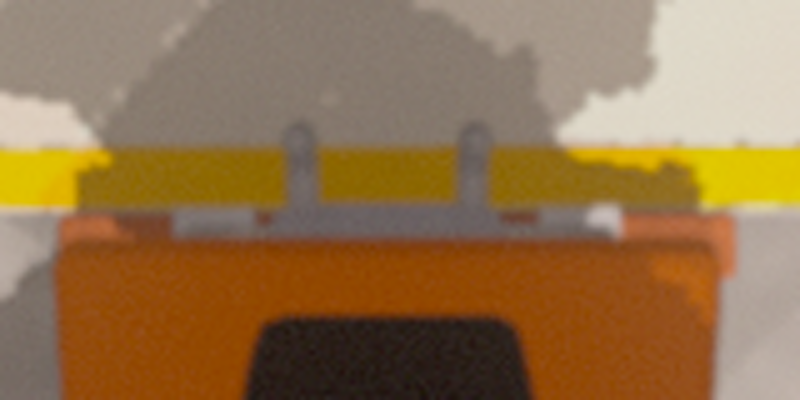

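Run:
```python
from h import *
import pickle
P={}
P[0]=viewer.capture("side")
for i,xf in enumerate([.004,-.001,-.005]):
    r.move_linear(bp(xf,0,.2195),speed=.03); st()
    P[i+1]=viewer.capture("side")
    print(np.abs(P[i+1]["color"][145:178,288:305].astype(int)-P[0]["color"][145:178,288:305]).mean())
cv2.imwrite("pics/s14a.png",np.hstack([cv2.resize(P[k]["color"][100:190,260:320],None,fx=6,fy=6,interpolation=2) for k in (0,3)]))
```

```text
32.03 [ 0.5001 -0.3272  0.2196] 0.0252 [-0.32 -0.17 -1.68] [-0.006 -0.008 -0.002]
4.6785502079619725
32.4 [ 0.4951 -0.3279  0.2195] 0.0252 [-0.35 -0.1  -2.56] [-0.061 -0.03   0.073]
6.048722519310755
32.73 [ 0.4911 -0.3285  0.2195] 0.025 [ 0.1  -0.31 -1.19] [0.028 0.035 0.025]
7.579322638146167
```

View pics/s14a.png

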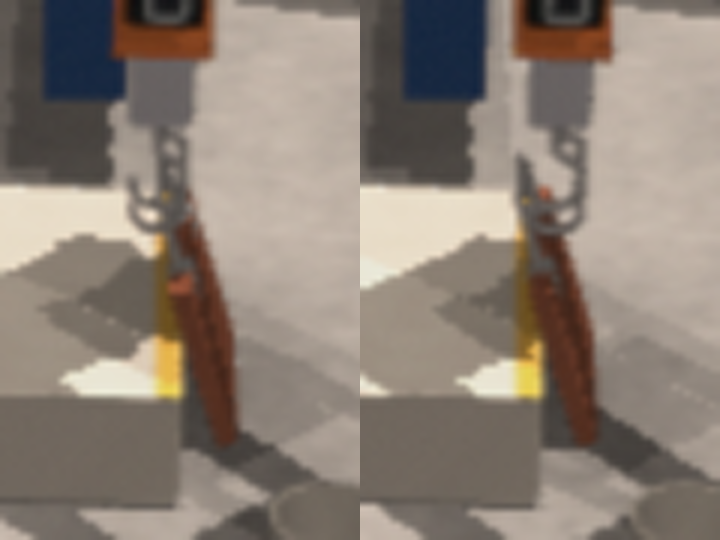

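Run:
```python
from h import *
P=pickle=None
p=viewer.capture("side"); w=viewer.capture("wrist")
a=cv2.imread("pics/side13.png")
cv2.imwrite("pics/s15a.png",np.hstack([cv2.resize(k[115:180,275:312],None,fx=9,fy=9,interpolation=2) for k in (a,p["color"])]))
b=cv2.imread("pics/wrist13.png")
cv2.imwrite("pics/w15a.png",cv2.resize(w["color"][140:240,210:370],None,fx=5,fy=5,interpolation=2))
```

```text
(no output)
```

View pics/s15a.png

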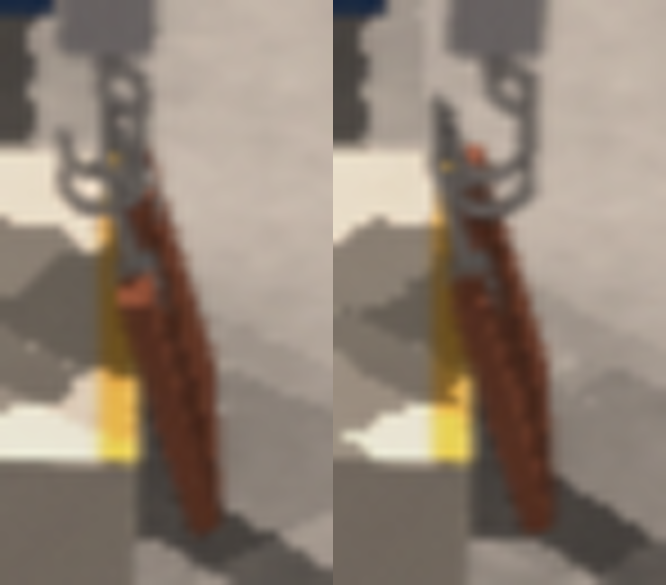

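View pics/w15a.png

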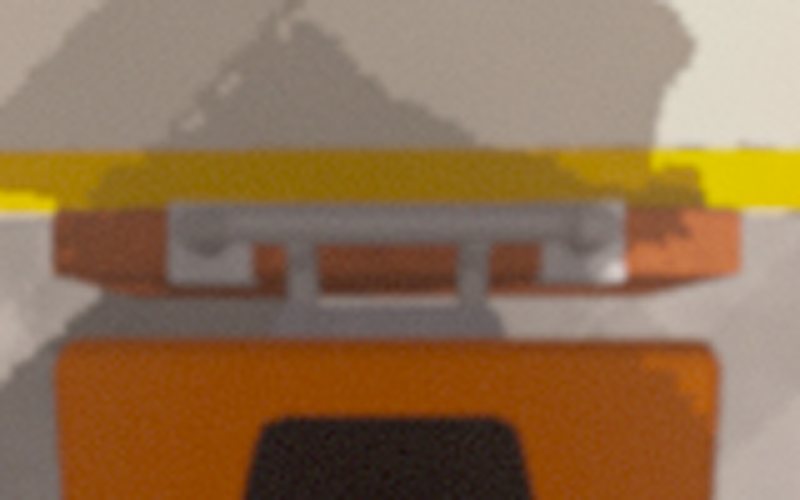

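Run:
```python
from h import *
for xf in [-.015,-.030,-.065]:
    r.move_linear(bp(xf,0,.2195),speed=.04); st()
p=viewer.capture("side"); w=viewer.capture("wrist"); save(w,"wrist16")
a=cv2.imread("pics/side13.png")
cv2.imwrite("pics/s16a.png",np.hstack([cv2.resize(k[115:180,275:312],None,fx=9,fy=9,interpolation=2) for k in (a,p["color"])]))
```

```text
33.28 [ 0.4812 -0.3301  0.2196] 0.0254 [-0.49 -0.19 -1.2 ] [-0.    -0.025  0.02 ]
33.81 [ 0.4666 -0.3324  0.2196] 0.0251 [ 0.49 -0.6  -2.37] [ 0.006 -0.04  -0.013]
34.83 [ 0.4323 -0.3376  0.2196] 0.0252 [-0.02 -0.37 -2.09] [ 0.027 -0.042 -0.046]
```

View pics/s16a.png

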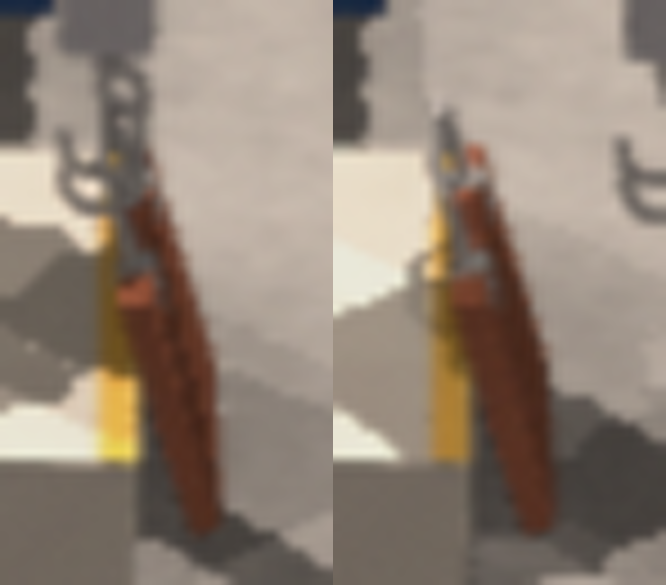

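View pics/wrist16.png

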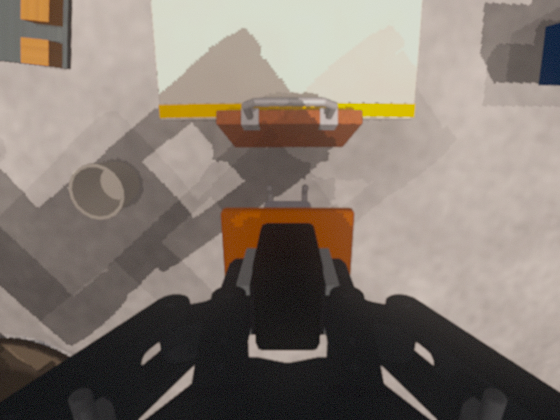

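Run:
```python
from h import *
r.move_linear(bp(-.065,0,.30),speed=.15)
r.move_linear([.43,-.02,.33],speed=.18,orientation=q(-.1))
r.goto([.5693,.3283,.30],q(-.372)); st()
r.move_linear([.5693,.3283,.272],speed=.1); r.wait(.3)
w=viewer.capture("wrist"); save(w,"wrist17"); s=viewer.capture("side"); save(s,"side17")
import pickle; pickle.dump((w,s),open("P17.pkl","wb"))
```

```text
38.95 [0.5695 0.3272 0.3002] 0.0251 [-0.16 -0.73 -1.58] [-0.054 -0.01  -0.027]
```

View pics/wrist17.png

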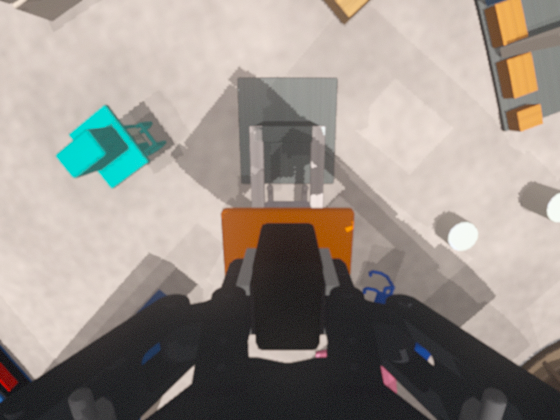

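View pics/side17.png

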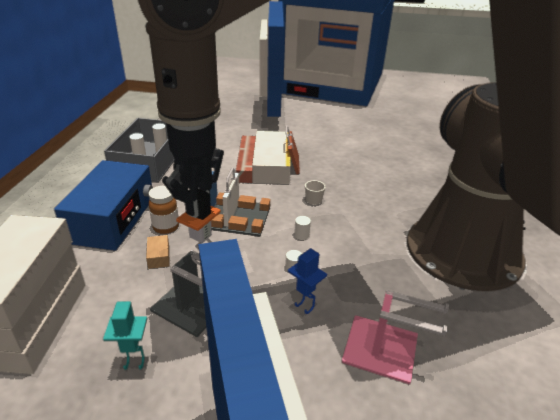

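Run:
```python
from h import *
x,y=.5693,.3283
r.move_linear([x,y,.20],speed=.08); st()
r.move_linear([x,y,.155],speed=.08); st()
w=viewer.capture("wrist"); save(w,"wrist18")
for z in [.149,.1465,.145,.1435]:
    r.move_linear([x,y,z],speed=.03); s=st()
    if s["ft_force"][2]>1: break
w=viewer.capture("wrist"); save(w,"wrist19")
```

```text
40.83 [0.5697 0.3285 0.2005] 0.025 [-0.51  0.2  -0.83] [-0.015 -0.041  0.002]
41.54 [0.5694 0.3284 0.155 ] 0.0253 [-0.01  0.66 -0.64] [-0.013 -0.009  0.037]
41.94 [0.5692 0.3283 0.1489] 0.0251 [ 0.73  0.35 -2.38] [-0.048 -0.02  -0.022]
42.19 [0.5692 0.3282 0.1464] 0.0251 [-0.04 -0.15 -1.57] [ 0.008  0.043 -0.04 ]
42.44 [0.5692 0.3282 0.1449] 0.0251 [-0.14  0.41 -1.7 ] [ 0.015 -0.005 -0.063]
42.69 [0.5695 0.3284 0.1438] 0.0251 [-0.29  0.67  3.51] [-0.168  0.134 -0.019]
```

View pics/wrist19.png

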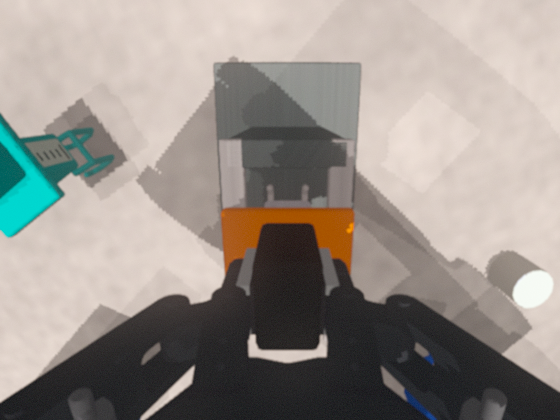

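Run:
```python
from h import *
x,y=.5693,.3283
r.command_gripper(.03); st()
r.command_gripper(.075); st()
r.move_linear([x,y,.24],speed=.1)
r.move_linear([x-.02,y,.33],speed=.15); r.wait(.5); st()
import pickle
P={}
for c in ["wrist","side","top"]:
    P[c]=viewer.capture(c); save(P[c],c+"20")
pickle.dump(P,open("P20.pkl","wb"))
cv2.imwrite("pics/w20a.png",cv2.resize(P["wrist"]["color"][60:230,200:360],None,fx=3.5,fy=3.5,interpolation=2))
```

```text
42.97 [0.5693 0.3283 0.1434] 0.03 [-0.09 -0.46 -0.04] [-0.03   0.023  0.   ]
43.47 [0.5693 0.3283 0.1435] 0.0751 [-1.14  0.44 -0.07] [-0.028  0.051 -0.037]
45.85 [0.5493 0.3283 0.3298] 0.075 [ 0.64  0.46 -0.52] [-0.01   0.052 -0.062]
```

View pics/wrist20.png

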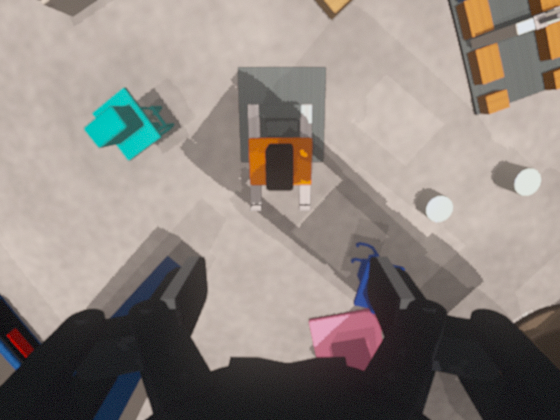

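View pics/side20.png

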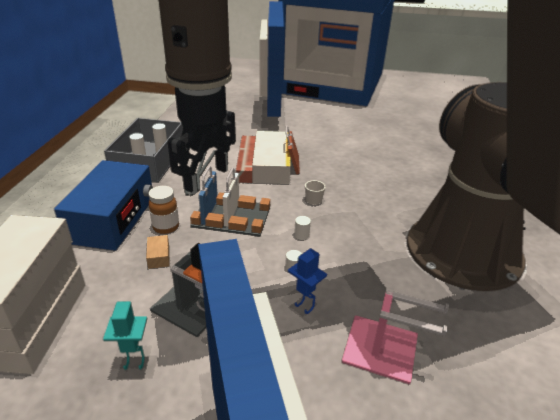

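View pics/top20.png

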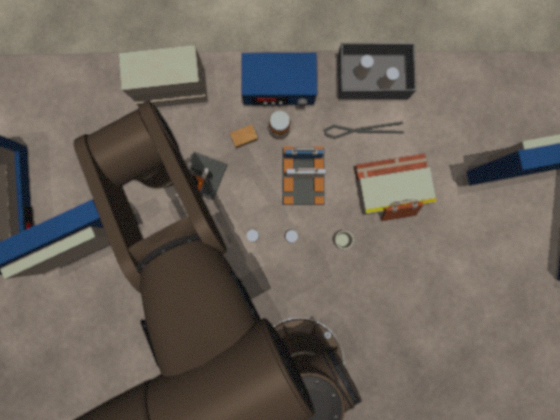

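View pics/w20a.png

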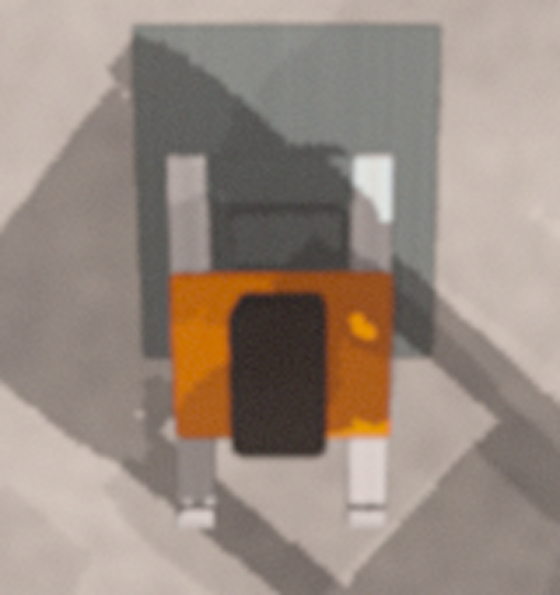

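Run:
```python
from h import *
st(); print(r.finish_job())
```

```text
46.0 [0.5493 0.3283 0.33  ] 0.075 [ 0.24 -0.79 -0.52] [ 0.019  0.011 -0.047]
the job is handed in; nothing more can be done
None
```

I carried out the whole task and handed the job in at 46.0 s of the 72 s allowed. No verdict was reported.

- **Weighing:** I lifted the scale straight up out of its stand rather than drawing it out sideways. I hooked the terracotta tile by its bail and held it hanging still for about 2.5 s. Its foot was about 130 mm above the bench and the spring was stretched about 15–16 mm.
- **Setting down:** I lowered the tile in front of the striped side, leaned it back and unhooked it. The hook came out from under the bar with no sideways pull on the tile. I then put the scale back in its stand from above.

**Last checks:**
- **Tile:** before unhooking, the side picture put it leaning back about 0.31 rad (18°) on the stripe, with its foot about 28 mm in front of the face. It had not visibly moved after unhooking, and the final pictures still show it leaning at the middle of the stripe.
- **Scale:** the collar lies square across both prongs, and the open gripper is well above it. I judged "upright and still" from a single set of pictures.
- **Other things:** the other tiles and objects show no visible shift. This was judged by eye only.

**Disagreements, none of which mattered:**
- Early position estimates for the scale differed by about 5 mm between the top and wrist cameras; I used the wrist camera.
- I first used a position for the tile about 8 mm off to the side, and corrected it before hooking.
- The fingers or scale pressed on the stand with about 4–5 N for a moment when I took the scale and again when I put it back.

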